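Find the stamped storage tin and push it to the mat

ROBOT

A 6-joint arm with a two-finger parallel gripper is mounted at the origin on the work surface. World frame = base frame: x ahead of the robot, y to its left, z up, the work surface at z = 0. Lengths are in m, angles in rad, forces in N, time in s.
With the tool pointing down it reaches from about 0.375 to 0.75 m from the base axis. Payload 9 kg.
Tool frame: the origin (TCP) lies midway between the tips of the shut fingers; the grasp point (between the pads) lies 19 mm behind it (robot.grip_depth is the distance from the TCP to the grasp point, in m); y points along the fingers, x is the direction in which the jaws open and shut, and the axes are right-handed (so a half turn about y gives the same grasp; the last joint's range is limited). The gripper opens to 85 mm and grips with 20 to 120 N. Pads are 22 mm wide; open, the fingers measure 114 mm over their backs; the gripper's body (76 mm by 85 mm) begins 54 mm behind the grasp point. The pads swing forward as they close: fully open they stand 13 mm farther back than shut.
Start: joints at [-1.351, 0.104, 0.097, 1.564, 0, 1.353], TCP at [0.254, -0.543, 0.231] pointing down, gripper open.
Joint ranges: [-2.99, 2.99], [-0.84, 1.86], [-1.1, 1.16], [-1.84, 2.11], [-1.51, 1.56], [-3.14, 3.14]. Speed limits (rad/s): [2.22, 2.22, 2.57, 3.14, 3.14, 3.14].

INTERFACE

Orientations are given as a unit quaternion [x, y, z, w].
In Python, from station import robot gives the robot as it stands.
- The arm moves only by the tool servo_tool, never from a script. Its argument "rows" is a list of rows, each a list of 3 entries, a list of its own where there are three numbers: the shift along the tool's x, y, z each as a share of 20 mm, from -1 to 1, then the turn, a rotation vector about the tool's x, y, z each as a share of 4 degrees, from -1 to 1, then the opening, from 0 (shut) to 1 (fully open). In form: [[[x, y, z], [ax, ay, az], grip], ...]. A call has 1 to 20 rows; each row shifts and turns the commanded pose from where the row before left it, along the tool's axes as they then stand; what a row does not reach is not made up. A row lasts 1/12 s, in which the tool goes at most 41.7 mm and 7.16 degrees, less where a joint would pass 70% of its speed; a pose out of reach is approached as far as the arm can. A call with a number of a shift or a turn outside -1 to 1 is refused whole. A call with a gripper value outside its range is refused whole. The fingers move at their own pace and stop on an object; "newtons" is the grip in N (left out, the last holds). Time passes only in rows, so rows that do not move let the fingers close. It gives the time, the measured TCP pose, the force and the opening at its end, in the units of the state.
- robot.read_state(): the state, without advancing time (a new reading comes with each control period).
- robot.grab_frame(name): name is "side" or "top"; returns a dict with "image" (480x640x3 uint8, red, green, blue), "fx", "fy", "cx", "cy" (pixels), "rvec" (rotation vector, rad) and "tvec" (3), from world to camera coordinates, as OpenCV has them. Camera axes: x right, y down, z forward; pixel columns grow to the right and rows downward; lengths in m; the calibration is good to about 2 mm. A picture is of the moment at which its call begins. There is no depth.
- robot.close_job(): hands the job in, once; it reports no verdict.
The state is a dict: "time": time; "q": joint angles; "qvel": joint speeds; "effort": joint torques, N m; "tool_pos": TCP position; "tool_rot": TCP orientation; "wrist_force": force on the tool from outside, world axes, zero at the start; "ft_torque": the same for the moment, N m; "width": opening from 0.0 (shut) to 1.0 (fully open).
Only numpy, scipy, OpenCV 4.12 (cv2) and the standard library are available. Lean on these libraries where they do the work, as an engineer would, in place of code of your own. Each camera call takes 0.05 s, during which the arm holds its last target. There are 200 camera calls.

TASK

One of the two green storage tins has a red stamp underneath: tip each tin over towards the robot, so that it comes to lie on its labelled front and shows its underside, then push the stamped one along the worktop until it lies wholly on the blue mat between them. Work only with the fingertips or the outside of the fingers against the tins: grip nothing and lift or carry nothing. Leave the other tin lying where it came down, and do not disturb the mug, the bowl of eggs or the pepper mill.

Things in the scene. Friction and masses are not known exactly. Their poses are not given: they have to be found in the camera images.
- tin_a: upright closed green storage tin with an aluminium lid, about 0.35 kg, flat-faced: 70 mm deep (x), 110 mm wide (y), 130 mm tall (z). Origin: centre of its white underside; z to the lid. Its front, with a white paper label, is the -x face and looks roughly towards the robot. Pushed near its top from behind (+x face) towards the robot, it tips about its front lower edge rather than sliding
- tin_b: a second tin, the same in size, looks, weight and frame as tin_a; one stands left and one right of the mat, either way round. A tin lying on its front is 70 mm high, its own x axis points up and its underside faces away from the robot, 130 mm beyond its lid
- tin_a_mid (a point): geometric centre of tin_a, 65 mm above the origin along the tin's z
- tin_b_mid (a point): geometric centre of tin_b, 65 mm above the origin along the tin's z
- stamp (a point): centre of the red stamp, a flat disc 52 mm across in the middle of the stamped tin's underside (hidden from the cameras until that tin is tipped)
- mat: thin blue mat, flat on the worktop and level with it (nothing catches on it), 210 mm (x) by 170 mm (y), in the middle between the tins; fixed. Origin: its centre
- mug: bystander: white mug, 80 mm across and 90 mm high, handle on its +y side; beyond the mat. Origin: centre of its underside
- egg_bowl: bystander: blue bowl of brown eggs, 150 mm across and about 65 mm high; outside the right tin. Origin: centre of its underside
- pepper_mill: bystander: dark wooden pepper mill, 54 mm across and 135 mm high; outside the left tin. Origin: centre of its underside

How it is judged:
On the way, in this order (a step that is already met when the one before it is completed fails the run):
1. one tin, either one, lies tipped on its labelled front (((angle between tin_a's own x axis and vertical below 0.15 rad and height (world z) of tin_a_mid below 0.05 m) or (angle between tin_b's own x axis and vertical below 0.15 rad and height (world z) of tin_b_mid below 0.05 m))), for 0.2 s.
2. both tins lie tipped on their fronts (angle between each of tin_a, tin_b's own x axis and vertical below 0.15 rad and height (world z) of each of tin_a_mid, tin_b_mid below 0.05 m), for 0.2 s.
3. the stamped tin (tin_a) lies on the mat (angle between tin_a's own x axis and vertical below 0.15 rad and height (world z) of tin_a_mid below 0.05 m and x of tin_a_mid in the frame of mat between -0.045 and 0.045 m and y of tin_a_mid in the frame of mat between -0.033 and 0.033 m), for 0.2 s.
At the end, for the whole second after the job is handed in: the stamped tin lies at rest on its front with its centre within 45 mm along x and 33 mm along y of the mat's centre (in the mat's frame), the other lies at rest on its front with its centre over 130 mm from the mat's centre, and the bystanders stand upright (all of step 3 and angle between tin_b's own x axis and vertical below 0.15 rad and height (world z) of tin_b_mid below 0.05 m and horizontal distance between tin_b_mid and mat above 0.13 m and linear speed of each of tin_a, tin_b below 0.02 m/s and angle between each of mug, egg_bowl, pepper_mill's own z axis and vertical below 0.2 rad); the robot touches nothing.
It fails at once if a tin is lifted or carried (its centre over 95 mm high) (height (world z) of any of tin_a_mid, tin_b_mid above 0.095 m).
It fails at once if the unstamped tin is pushed about (its centre over 180 mm from where it started; tipping alone moves it about 105 mm) (distance of tin_b_mid from where it was at the start of the episode above 0.18 m).
It fails at once if the mug is moved over 20 mm (distance of mug from where it was at the start of the episode above 0.02 m).
It fails at once if the bowl of eggs is moved over 20 mm (distance of egg_bowl from where it was at the start of the episode above 0.02 m).
It fails at once if the pepper mill is moved over 20 mm (distance of pepper_mill from where it was at the start of the episode above 0.02 m).
It also fails if it takes over 64 s, if anything falls off the work surface, if the arm or the gripper's body presses on something with over 40 N, if the wrist force passes 120 N, or if a joint passes its speed limit or range.

## Working session

There is one attempt and no reset: what is moved stays moved. The work goes in short steps, Python scripts to look and compute and a tool call to move; the robot and the scene stay as the last step left them, time stands still between calls to the robot, and variables do not carry over. Pictures are saved under pics/ and viewed, about 8 in all and at most 12, crops included, and the job is handed in when it is done.

Besides the shell and the picture viewer there is one more tool, called after "Request:" in YAML: its name, and indented under it one key for each argument. servo_tool: Moves the arm, as the interface text tells. Its arguments: {"type":"object","properties":{"rows":{"type":"array","items":{"type":"array"}},"newtons":{"type":"number"}},"required":["rows"]}

```bash
mkdir -p pics; cat > h.py <<'E'
import numpy as np,cv2
from station import robot
from scipy.spatial.transform import Rotation as R
def snap(n,f):
    d=robot.grab_frame(n);cv2.imwrite(f'pics/{f}.png',cv2.cvtColor(d['image'],cv2.COLOR_RGB2BGR));np.savez(f'{n}.npz',**d);return d
def w(n,u,v,z):
    d=np.load(f'{n}.npz');Rm=cv2.Rodrigues(d['rvec'])[0];t=d['tvec'].reshape(3)
    r=Rm.T@np.array([(u-d['cx'])/d['fx'],(v-d['cy'])/d['fy'],1]);c=-Rm.T@t
    return np.round(c+r*(z-c[2])/r[2],4)
E
python3 - <<'E'
from h import *
snap('top','t0');snap('side','s0')
s=robot.read_state();print(s);print(R.from_quat(s['tool_rot']).as_matrix().round(3))
for n in('top','side'):
    d=np.load(n+'.npz');print(n,d['fx'],-cv2.Rodrigues(d['rvec'])[0].T@d['tvec'].reshape(3))
E
```

```text
{'time': 0.1, 'q': array([-1.35070115e+00,  1.04596107e-01,  9.65197120e-02,  1.56389930e+00,
       -2.95424415e-05,  1.35306973e+00]), 'qvel': array([ 6.34233403e-04, -8.52937769e-04,  3.15777095e-03,  9.77159931e-05,
       -1.39220946e-03, -5.64777303e-04]), 'effort': array([ 5.76004953e-03, -5.58200562e+01,  5.04725039e+01,  1.28443507e-02,
       -2.85847836e-04,  8.74558708e-06]), 'tool_pos': array([ 0.25429764, -0.54310525,  0.2306105 ]), 'tool_rot': array([-0.59636339,  0.37978645, -0.37918132,  0.59693759]), 'wrist_force': array([-0.06750426,  0.07866514,  0.00412661]), 'ft_torque': array([0.01055084, 0.03338978, 0.01632837]), 'width': 0.9992278650239603}
[[ 0.424 -0.     0.906]
 [-0.906  0.001  0.424]
 [-0.001 -1.     0.   ]]
top 587.4304373014129 [ 0.44446792 -0.00862578  1.27697792]
side 527.1760271056979 [-0.02154432  0.74240709  0.97385554]
```

View pics/t0.png

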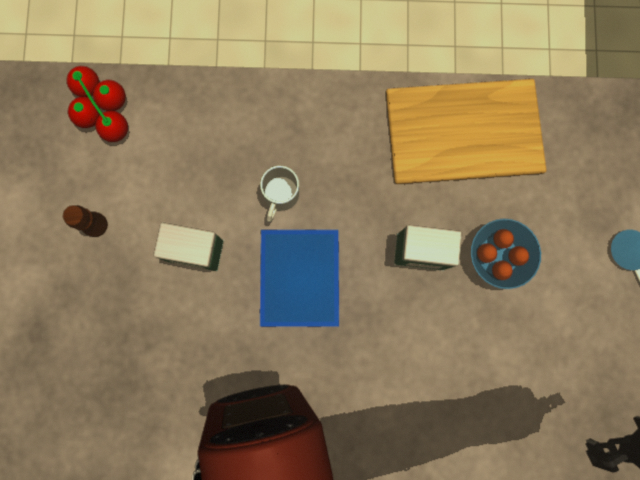

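View pics/s0.png

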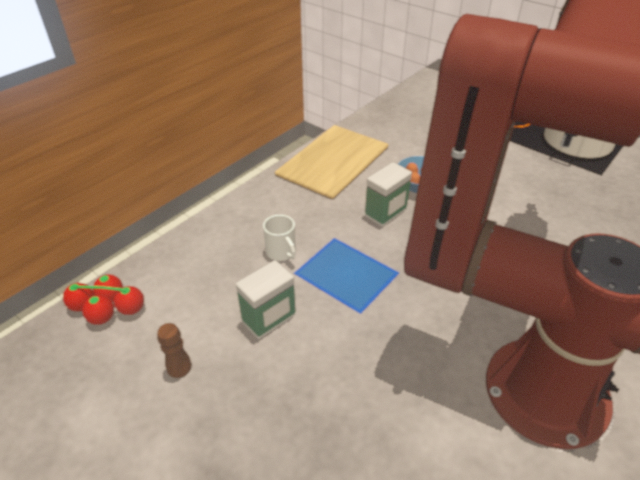

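The top view shows left tin lid corners around (161,224),(216,235),(210,271),(156,259). The right lid is at about (406,226),(461,229),(458,265),(403,261). The mat spans (261,230) to (339,326), the mug is at (280,188) with its handle towards (270,217), and the bowl is at (506,253). The side view confirms both labels face the robot.

```bash
python3 - <<'E'
from h import *
im=cv2.imread('pics/t0.png')
cv2.imwrite('pics/c0.png',np.vstack([cv2.resize(im[210:285,145:245],None,fx=4,fy=4,interpolation=2),cv2.resize(im[210:285,375:475],None,fx=4,fy=4,interpolation=2)]))
for n,z,p in [('L',.13,[(161,224),(216,235),(210,271),(156,259)]),('R',.13,[(406,226),(461,229),(458,265),(403,261)]),('mat',0,[(261,230),(339,230),(339,326),(261,326)]),('mug',.09,[(280,188),(270,217)]),('bowl',.065,[(506,253),(472,253)]),('mill',.135,[(75,215)])]:
    q=np.array([w('top',*a,z) for a in p]);print(n,q[:,:2].tolist(),q.mean(0))
E
```

```text
L [[0.6139, 0.2759], [0.5948, 0.167], [0.5238, 0.1755], [0.5446, 0.2816]] [0.569275 0.225    0.13    ]
R [[0.6223, -0.2073], [0.6191, -0.3165], [0.5474, -0.3098], [0.5526, -0.2015]] [ 0.58535  -0.258775  0.13    ]
mat [[0.6254, 0.089], [0.6298, -0.0822], [0.4212, -0.0858], [0.4174, 0.0817]] [0.52345  0.000675 0.      ]
mug [[0.701, 0.0461], [0.64, 0.0646]] [0.6705  0.05535 0.09   ]
bowl [[0.5808, -0.4276], [0.579, -0.3564]] [ 0.5799 -0.392   0.065 ]
mill [[0.6267, 0.4433]] [0.6267 0.4433 0.135 ]
```

View pics/c0.png

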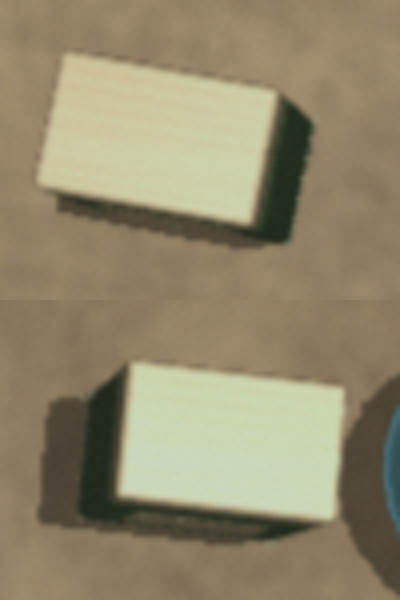

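Request:
servo_tool:
  rows:
    - [[0, 0, 0], [0, 0.92, 0], 0]
    - [[0, 0, 0], [0, 0.92, 0], 0]
    - [[0, 0, 0], [0, 0.92, 0], 0]
    - [[0, 0, 0], [0, 0.92, 0], 0]
    - [[0, 0, 0], [0, 0.92, 0], 0]
    - [[0, 0, 0], [0, 0.92, 0], 0]
    - [[0, 0, 0], [0, 0.92, 0], 0]
    - [[0, 0, 0], [0, 0.92, 0], 0]
    - [[0, 0, 0], [0, 0, 0], 0]

```text
time: 0.85
tool_pos: [0.2543, -0.5432, 0.2309]
tool_rot: [-0.48, 0.52, -0.519, 0.48]
wrist_force: [-0.1, 0.8, 0.7]
width: 0.003
```

Request:
servo_tool:
  rows:
    - [[-0.775, 0, 0.97], [0, 0, 0], 0]
    - [[-0.775, 0, 0.97], [0, 0, 0], 0]
    - [[-0.775, 0, 0.97], [0, 0, 0], 0]
    - [[-0.775, 0, 0.97], [0, 0, 0], 0]
    - [[-0.775, 0, 0.97], [0, 0, 0], 0]
    - [[-0.775, 0, 0.97], [0, 0, 0], 0]
    - [[-0.775, 0, 0.97], [0, 0, 0], 0]
    - [[-0.775, 0, 0.97], [0, 0, 0], 0]
    - [[-0.775, 0, 0.97], [0, 0, 0], 0]
    - [[-0.775, 0, 0.97], [0, 0, 0], 0]
    - [[-0.775, 0, 0.97], [0, 0, 0], 0]
    - [[-0.775, 0, 0.97], [0, 0, 0], 0]
    - [[-0.775, 0, 0.97], [0, 0, 0], 0]
    - [[-0.775, 0, 0.97], [0, 0, 0], 0]
    - [[-0.775, 0, 0.97], [0, 0, 0], 0]
    - [[-0.775, 0, 0.97], [0, 0, 0], 0]
    - [[-0.775, 0, 0.97], [0, 0, 0], 0]
    - [[-0.775, 0, 0.97], [0, 0, 0], 0]
    - [[-0.775, 0, 0.97], [0, 0, 0], 0]
    - [[-0.775, 0, 0.97], [0, 0, 0], 0]

```text
time: 2.52
tool_pos: [0.6656, -0.2629, 0.2309]
tool_rot: [-0.481, 0.518, -0.518, 0.481]
wrist_force: [0.3, -0.4, 0.5]
width: -0.001
```

Request:
servo_tool:
  rows:
    - [[0, 0, 0], [0, 0, 0], 0]
    - [[0, 0, 0], [0, 0, 0], 0]
    - [[0, 0, 0], [0, 0, 0], 0]

```text
time: 2.77
tool_pos: [0.6645, -0.2639, 0.2309]
tool_rot: [-0.481, 0.519, -0.518, 0.481]
wrist_force: [0.2, -0.7, -0.3]
width: 0.001
```

Request:
servo_tool:
  rows:
    - [[0, 1, 0], [0, 0, 0], 0]
    - [[0, 1, 0], [0, 0, 0], 0]
    - [[0, 1, 0], [0, 0, 0], 0]
    - [[0, 1, 0], [0, 0, 0], 0]
    - [[0, 1, 0], [0, 0, 0], 0]
    - [[0, 0.75, 0], [0, 0, 0], 0]
    - [[0, 0, 0], [0, 0, 0], 0]

```text
time: 3.35
tool_pos: [0.6622, -0.2637, 0.1123]
tool_rot: [-0.481, 0.521, -0.517, 0.48]
wrist_force: [-1.6, 0.2, -0.5]
width: 0.001
```

Request:
servo_tool:
  rows:
    - [[0, 0, -0.5], [0, 0, 0], 0]
    - [[0, 0, -0.5], [0, 0, 0], 0]
    - [[0, 0, -0.5], [0, 0, 0], 0]
    - [[0, 0, -0.5], [0, 0, 0], 0]
    - [[0, 0, -0.5], [0, 0, 0], 0]
    - [[0, 0, -0.5], [0, 0, 0], 0]
    - [[0, 0, -0.5], [0, 0, 0], 0]
    - [[0, 0, -0.5], [0, 0, 0], 0]
    - [[0, 0, -0.5], [0, 0, 0], 0]
    - [[0, 0, -0.5], [0, 0, 0], 0]
    - [[0, 0, 0], [0, 0, 0], 0]
    - [[0, 0, 0], [0, 0, 0], 0]
    - [[0, 0, 0], [0, 0, 0], 0]
    - [[0, 0, 0], [0, 0, 0], 0]

```text
time: 4.52
tool_pos: [0.5655, -0.2565, 0.1167]
tool_rot: [0.481, -0.518, 0.519, -0.481]
wrist_force: [-0.6, -0.0, -0.5]
width: 0.001
```

Request:
servo_tool:
  rows:
    - [[0, -1, 0], [0, 0, 0], 0]
    - [[0, -1, 0], [0, 0, 0], 0]
    - [[0, -1, 0], [0, 0, 0], 0]
    - [[0, -1, 0], [0, 0, 0], 0]
    - [[0, -1, 0], [0, 0, 0], 0]
    - [[0, 0, 0], [0, 0, 0], 0]

```text
time: 5.02
tool_pos: [0.5668, -0.2572, 0.221]
tool_rot: [0.48, -0.516, 0.521, -0.481]
wrist_force: [-0.2, -0.6, -0.0]
width: -0.001
```

```bash
python3 - <<'E'
from h import *
a=snap('top','t1')['image'];b=snap('side','s1')['image']
cv2.imwrite('pics/v1.png',cv2.cvtColor(np.hstack([cv2.resize(a,None,fx=.62,fy=.62),cv2.resize(b,None,fx=.62,fy=.62)]),4))
E
```

```text
(no output)
```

View pics/v1.png

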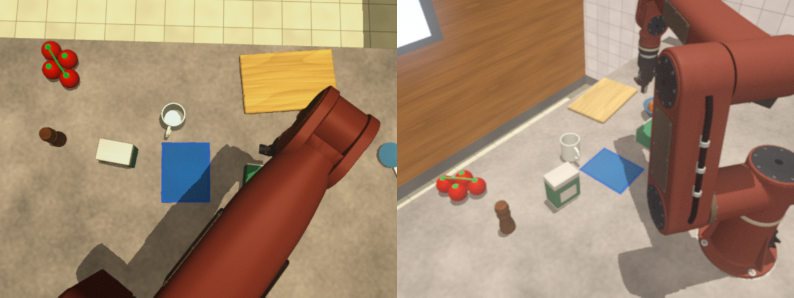

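The right tin is down, with only its green side visible past the arm; everything else is undisturbed. Now the left tin.

Request:
servo_tool:
  rows:
    - [[-0.95, 0, 0.09], [0, 0, 0], 0]
    - [[-0.95, 0, 0.09], [0, 0, 0], 0]
    - [[-0.95, 0, 0.09], [0, 0, 0], 0]
    - [[-0.95, 0, 0.09], [0, 0, 0], 0]
    - [[-0.95, 0, 0.09], [0, 0, 0], 0]
    - [[-0.95, 0, 0.09], [0, 0, 0], 0]
    - [[-0.95, 0, 0.09], [0, 0, 0], 0]
    - [[-0.95, 0, 0.09], [0, 0, 0], 0]
    - [[-0.95, 0, 0.09], [0, 0, 0], 0]
    - [[-0.95, 0, 0.09], [0, 0, 0], 0]
    - [[-0.95, 0, 0.09], [0, 0, 0], 0]
    - [[-0.95, 0, 0.09], [0, 0, 0], 0]
    - [[-0.95, 0, 0.09], [0, 0, 0], 0]

```text
time: 6.2
tool_pos: [0.6069, -0.0106, 0.2147]
tool_rot: [-0.481, 0.519, -0.518, 0.48]
wrist_force: [-0.1, 0.2, 0.0]
width: 0.002
```

Request:
servo_tool:
  rows:
    - [[-0.95, 0, 0.09], [0, 0, 0], 0]
    - [[-0.95, 0, 0.09], [0, 0, 0], 0]
    - [[-0.95, 0, 0.09], [0, 0, 0], 0]
    - [[-0.95, 0, 0.09], [0, 0, 0], 0]
    - [[-0.95, 0, 0.09], [0, 0, 0], 0]
    - [[-0.95, 0, 0.09], [0, 0, 0], 0]
    - [[-0.95, 0, 0.09], [0, 0, 0], 0]
    - [[-0.95, 0, 0.09], [0, 0, 0], 0]
    - [[-0.95, 0, 0.09], [0, 0, 0], 0]
    - [[-0.95, 0, 0.09], [0, 0, 0], 0]
    - [[-0.95, 0, 0.09], [0, 0, 0], 0]
    - [[-0.95, 0, 0.09], [0, 0, 0], 0]
    - [[0, 0, 0], [0, 0.56, 0], 0]
    - [[0, 0, 0], [0, 0.56, 0], 0]
    - [[0, 0, 0], [0, 0, 0], 0]
    - [[0, 0, 0], [0, 0, 0], 0]

```text
time: 7.53
tool_pos: [0.6392, 0.1365, 0.2189]
tool_rot: [-0.481, 0.521, -0.488, 0.51]
wrist_force: [-0.7, -0.6, -0.2]
width: 0.0
```

```bash
python3 - <<'E'
from h import *
s=robot.read_state();print(s['q'].round(3),s['qvel'].round(3),s['tool_pos'],s['wrist_force']);print(R.from_quat(s['tool_rot']).as_matrix().round(3))
E
```

```text
[-0.019  0.262  0.25   1.562  0.062  3.141] [ 0.015  0.001  0.001 -0.001  0.001 -0.001] [0.6391864  0.13645325 0.21890864] [-0.71652946 -0.62532224 -0.2004183 ]
[[-0.019 -0.003  1.   ]
 [-0.998  0.062 -0.018]
 [-0.062 -0.998 -0.004]]
```

Request:
servo_tool:
  rows:
    - [[0, 0, 0], [0, -1, 0], 0]
    - [[0, 0, 0], [0, -1, 0], 0]
    - [[0, 0, 0], [0, -1, 0], 0]
    - [[0, 0, 0], [0, -1, 0], 0]
    - [[0, 0, 0], [0, -1, 0], 0]
    - [[0, 0, 0], [0, -1, 0], 0]
    - [[0, 0, 0], [0, -1, 0], 0]
    - [[0, 0, 0], [0, -1, 0], 0]
    - [[0, 0, 0], [0, -1, 0], 0]
    - [[0, 0, 0], [0, -1, 0], 0]
    - [[0, 0, 0], [0, -1, 0], 0]
    - [[0, 0, 0], [0, -1, 0], 0]
    - [[0, 0, 0], [0, -1, 0], 0]
    - [[0, 0, 0], [0, -1, 0], 0]
    - [[0, 0, 0], [0, -1, 0], 0]
    - [[0, 0, 0], [0, -1, 0], 0]
    - [[0, 0, 0], [0, -1, 0], 0]
    - [[0, 0, 0], [0, -1, 0], 0]
    - [[0, 0, 0], [0, -1, 0], 0]
    - [[0, 0, 0], [0, -1, 0], 0]

```text
time: 9.2
tool_pos: [0.639, 0.1375, 0.219]
tool_rot: [-0.682, 0.07, -0.063, 0.725]
wrist_force: [-0.6, -0.0, 0.3]
width: -0.002
```

Request:
servo_tool:
  rows:
    - [[0, 0, 0], [0, -1, 0], 0]
    - [[0, 0, 0], [0, -1, 0], 0]
    - [[0, 0, 0], [0, -1, 0], 0]
    - [[0, 0, 0], [0, -1, 0], 0]
    - [[0, 0, 0], [0, -1, 0], 0]
    - [[0, 0, 0], [0, -1, 0], 0]
    - [[0, 0, 0], [0, -1, 0], 0]
    - [[0, 0, 0], [0, -1, 0], 0]
    - [[0, 0, 0], [0, -1, 0], 0]
    - [[0, 0, 0], [0, -1, 0], 0]
    - [[0, 0, 0], [0, -1, 0], 0]
    - [[0, 0, 0], [0, -1, 0], 0]
    - [[0, 0, 0], [0, -1, 0], 0]
    - [[0, 0, 0], [0, -1, 0], 0]
    - [[0, 0, 0], [0, -1, 0], 0]
    - [[0, 0, 0], [0, -1, 0], 0]
    - [[0, 0, 0], [0, -1, 0], 0]
    - [[0, 0, 0], [0, -1, 0], 0]
    - [[0, 0, 0], [0, -1, 0], 0]
    - [[0, 0, 0], [0, -1, 0], 0]

```text
time: 10.87
tool_pos: [0.639, 0.1375, 0.219]
tool_rot: [-0.563, -0.413, 0.39, 0.6]
wrist_force: [0.2, 0.1, -0.4]
width: 0.003
```

Request:
servo_tool:
  rows:
    - [[0, 0, 0], [0, -1, 0], 0]
    - [[0, 0, 0], [0, -1, 0], 0]
    - [[0, 0, 0], [0, -1, 0], 0]
    - [[0, 0, 0], [0, 0, 0], 0]
    - [[0, 0, 0], [0, 0, 0], 0]

```text
time: 11.28
tool_pos: [0.6391, 0.1376, 0.219]
tool_rot: [-0.52, -0.472, 0.445, 0.555]
wrist_force: [0.3, 1.3, 0.1]
width: 0.004
```

```bash
python3 - <<'E'
from h import *
s=robot.read_state();print(s['q'].round(3),s['tool_pos'],s['wrist_force']);M=R.from_quat(s['tool_rot']).as_matrix();print(M.round(3))
c=np.cos;y=np.deg2rad(171);T=np.array([[np.sin(y),0,c(y)],[-c(y),0,np.sin(y)],[0,-1,0]])
print(np.rad2deg(R.from_matrix(M.T@T).as_rotvec())/4, T.T@(np.array([.65,.213,.22])-s['tool_pos'])/.02)
E
```

```text
[-0.017  0.263  0.25   1.562  0.062  0.142] [0.6390586  0.13755208 0.21895766] [0.30861611 1.29115714 0.07339943]
[[ 0.158 -0.003 -0.987]
 [ 0.986  0.062  0.158]
 [ 0.06  -0.998  0.013]]
[-0.18394225 -0.02193939  0.86683103] [ 3.8115321  -0.05211692  0.04979816]
```

Request:
servo_tool:
  rows:
    - [[0, 0, 0], [-0.18, -0.02, 0.87], 0]
    - [[0.95, 0, 0], [0, 0, 0], 0]
    - [[0.95, 0, 0], [0, 0, 0], 0]
    - [[0.95, 0, 0], [0, 0, 0], 0]
    - [[0.95, 0, 0], [0, 0, 0], 0]
    - [[0, 0, 0], [0, 0, 0], 0]
    - [[0, 0, 0], [0, 0, 0], 0]

```text
time: 11.87
tool_pos: [0.6507, 0.2134, 0.2186]
tool_rot: [-0.537, -0.46, 0.46, 0.537]
wrist_force: [0.1, -0.3, 0.6]
width: 0.003
```

Request:
servo_tool:
  rows:
    - [[0, 1, 0], [0, 0, 0], 0]
    - [[0, 1, 0], [0, 0, 0], 0]
    - [[0, 1, 0], [0, 0, 0], 0]
    - [[0, 1, 0], [0, 0, 0], 0]
    - [[0, 1, 0], [0, 0, 0], 0]
    - [[0, 0.2, 0], [0, 0, 0], 0]
    - [[0, 0, 0], [0, 0, 0], 0]

```text
time: 12.45
tool_pos: [0.6496, 0.2117, 0.1133]
tool_rot: [-0.537, -0.458, 0.46, 0.538]
wrist_force: [0.3, 0.5, -0.4]
width: 0.003
```

Request:
servo_tool:
  rows:
    - [[0, 0, 0.5], [0, 0, 0], 0]
    - [[0, 0, 0.5], [0, 0, 0], 0]
    - [[0, 0, 0.5], [0, 0, 0], 0]
    - [[0, 0, 0.5], [0, 0, 0], 0]
    - [[0, 0, 0.5], [0, 0, 0], 0]
    - [[0, 0, 0.5], [0, 0, 0], 0]
    - [[0, 0, 0.5], [0, 0, 0], 0]
    - [[0, 0, 0.5], [0, 0, 0], 0]
    - [[0, 0, 0.5], [0, 0, 0], 0]
    - [[0, 0, 0.5], [0, 0, 0], 0]
    - [[0, 0, 0], [0, 0, 0], 0]
    - [[0, 0, 0], [0, 0, 0], 0]
    - [[0, 0, 0], [0, 0, 0], 0]
    - [[0, 0, 0], [0, 0, 0], 0]

```text
time: 13.62
tool_pos: [0.5528, 0.2279, 0.1155]
tool_rot: [0.538, 0.46, -0.459, -0.537]
wrist_force: [-0.3, 0.5, 0.1]
width: -0.0
```

Request:
servo_tool:
  rows:
    - [[0, -1, 0], [0, 0, 0], 0]
    - [[0, -1, 0], [0, 0, 0], 0]
    - [[0, -1, 0], [0, 0, 0], 0]
    - [[0, -1, 0], [0, 0, 0], 0]
    - [[0, -1, 0], [0, 0, 0], 0]
    - [[0, 0, 0], [0, 0, 0], 0]

```text
time: 14.12
tool_pos: [0.5541, 0.2283, 0.2196]
tool_rot: [0.538, 0.461, -0.458, -0.536]
wrist_force: [0.7, 0.4, 0.5]
width: 0.004
```

```bash
python3 - <<'E'
from h import *
a=snap('top','t2')['image'];b=snap('side','s2')['image']
cv2.imwrite('pics/v2.png',cv2.cvtColor(np.hstack([cv2.resize(a,None,fx=.62,fy=.62),cv2.resize(b,None,fx=.62,fy=.62)]),4))
E
```

```text
(no output)
```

View pics/v2.png

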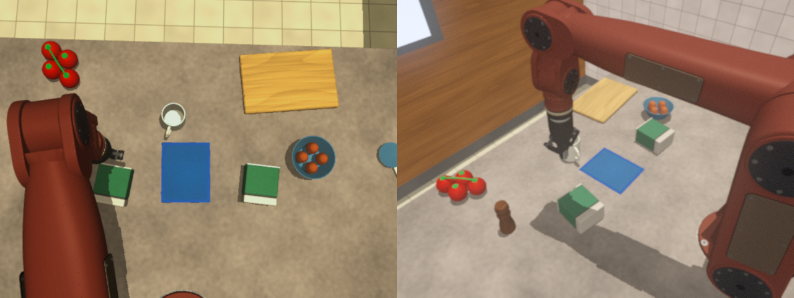

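Both tins lie on their fronts: green backs up, lids towards the robot. The left is near (113,183) and the right near (262,182). Their undersides face +x, away from both cameras. I'll measure both poses and check whether any red shows.

```bash
python3 - <<'E'
from h import *
im=cv2.imread('pics/t2.png');s=cv2.imread('pics/s2.png')
z=lambda i,x,y,k,W,H:cv2.resize(i[y:y+H,x:x+W],None,fx=k,fy=k,interpolation=2)
cv2.imwrite('pics/c2.png',np.vstack([np.hstack([z(im,140,245,4,100,90),z(im,375,245,4,100,90)]),np.hstack([z(s,250,285,4,100,60),z(s,370,180,4,100,60)])]))
E
```

```text
(no output)
```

View pics/c2.png

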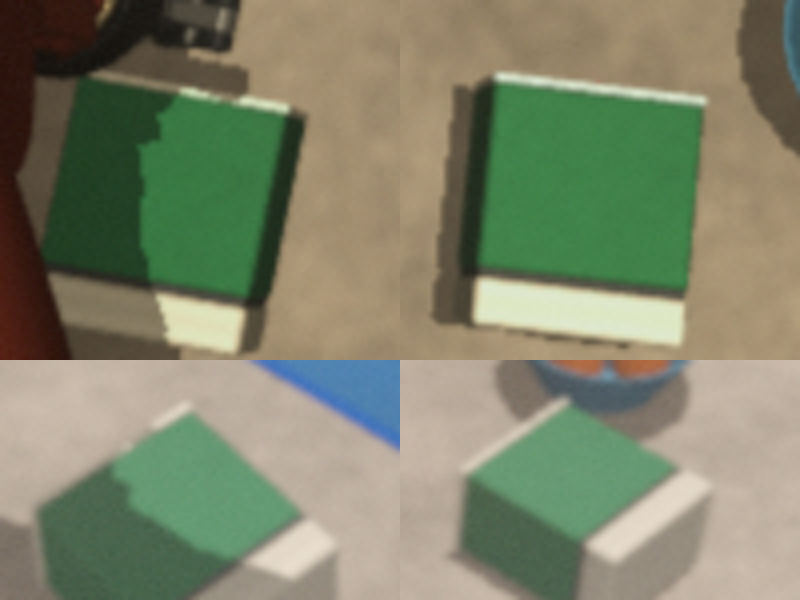

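No red shows on either tin; only the thin white edge of each underside is visible. The right tin's top corners are at (398.8,263.7),(451.5,269.5),(445.5,331),(393.3,325.5). I'll swivel the right tin anticlockwise, so that its underside turns towards the side camera.

```bash
python3 - <<'E'
from h import *
for p in [[(398.8,263.7),(451.5,269.5),(445.5,331),(393.3,325.5)],[(160.5,263.8),(212.3,271.8),(199.5,333)]]:
    q=np.array([w('top',*a,.07) for a in p]);print(q[:,:2].tolist(),(q[0]+q[2])/2)
s=robot.read_state();print(s['q'].round(3),s['tool_pos'],s['time'])
E
```

```text
[[0.5525, -0.2029], [0.5431, -0.312], [0.4174, -0.2988], [0.426, -0.1922]] [ 0.48495 -0.25085  0.07   ]
[[0.5402, 0.287], [0.5264, 0.1803], [0.402, 0.2005]] [0.4711  0.24375 0.07   ]
[ 0.173  0.094  0.058  1.533 -0.     0.328] [0.55287368 0.22811507 0.21556586] 14.2167
```

Request:
servo_tool:
  rows:
    - [[0, 0, 0], [0, -0.75, 0], 0]
    - [[0, 0, 0], [0, -0.75, 0], 0]
    - [[0, 0, 0], [0, -0.75, 0], 0]
    - [[-1, 0, 0], [0, 0, 0], 0]
    - [[-1, 0, 0], [0, 0, 0], 0]
    - [[-1, 0, -0.1], [0, 0, 0], 0]
    - [[-1, 0, -0.1], [0, 0, 0], 0]
    - [[-1, 0, -0.1], [0, 0, 0], 0]
    - [[-1, 0, -0.1], [0, 0, 0], 0]
    - [[-1, 0, -0.1], [0, 0, 0], 0]
    - [[-1, 0, -0.1], [0, 0, 0], 0]
    - [[-1, 0, -0.1], [0, 0, 0], 0]
    - [[-1, 0, -0.1], [0, 0, 0], 0]
    - [[-1, 0, -0.1], [0, 0, 0], 0]
    - [[-1, 0, -0.1], [0, 0, 0], 0]
    - [[-1, 0, -0.1], [0, 0, 0], 0]
    - [[-1, 0, -0.1], [0, 0, 0], 0]
    - [[-1, 0, -0.1], [0, 0, 0], 0]
    - [[-1, 0, -0.1], [0, 0, 0], 0]
    - [[-1, 0, -0.1], [0, 0, 0], 0]

```text
time: 15.88
tool_pos: [0.5823, -0.1127, 0.2133]
tool_rot: [-0.499, -0.5, 0.501, 0.5]
wrist_force: [0.2, 1.0, 0.1]
width: -0.005
```

Request:
servo_tool:
  rows:
    - [[-1, 0, 0], [0, 0, 0], 0]
    - [[-1, 0, 0], [0, 0, 0], 0]
    - [[-1, 0, 0], [0, 0, 0], 0]
    - [[-1, 0, 0], [0, 0, 0], 0]
    - [[-1, 0, 0], [0, 0, 0], 0]
    - [[0, 0, 0], [0, 0, 0], 0]
    - [[0, 0, 0], [0, 0, 0], 0]

```text
time: 16.47
tool_pos: [0.5824, -0.2124, 0.2133]
tool_rot: [-0.499, -0.5, 0.5, 0.501]
wrist_force: [0.4, 0.1, 0.9]
width: -0.005
```

Request:
servo_tool:
  rows:
    - [[0, 1, 0], [0, 0, 0], 0]
    - [[0, 1, 0], [0, 0, 0], 0]
    - [[0, 1, 0], [0, 0, 0], 0]
    - [[0, 1, 0], [0, 0, 0], 0]
    - [[0, 1, 0], [0, 0, 0], 0]
    - [[0, 1, 0], [0, 0, 0], 0]
    - [[0, 1, 0], [0, 0, 0], 0]
    - [[0, 1, 0], [0, 0, 0], 0]
    - [[0, 1, 0], [0, 0, 0], 0]
    - [[0, 0, 0], [0, 0, 0], 0]
    - [[0, 0, 0], [0, 0, 0], 0]

```text
time: 17.38
tool_pos: [0.5819, -0.2103, 0.0337]
tool_rot: [-0.498, -0.5, 0.501, 0.5]
wrist_force: [0.2, 1.3, 0.7]
width: -0.002
```

Request:
servo_tool:
  rows:
    - [[0, 0, 0.5], [0, 0, 0], 0]
    - [[0, 0, 0.5], [0, 0, 0], 0]
    - [[0, 0, 0.5], [0, 0, 0], 0]
    - [[0, 0, 0.5], [0, 0, 0], 0]
    - [[0, 0, 0.5], [0, 0, 0], 0]
    - [[0, 0, 0.5], [0, 0, 0], 0]
    - [[0, 0, 0.5], [0, 0, 0], 0]
    - [[0, 0, 0.5], [0, 0, 0], 0]
    - [[0, 0, 0], [0, 0, 0], 0]

```text
time: 18.13
tool_pos: [0.5027, -0.212, 0.0367]
tool_rot: [-0.5, -0.501, 0.501, 0.499]
wrist_force: [-0.5, 0.1, -0.3]
width: 0.002
```

Request:
servo_tool:
  rows:
    - [[0, 0, -1], [0, 0, 0], 0]
    - [[0, -1, -1], [0, 0, 0], 0]
    - [[0, -1, -1], [0, 0, 0], 0]
    - [[0, -1, 0], [0, 0, 0], 0]
    - [[0, -1, 0], [0, 0, 0], 0]
    - [[0, -1, 0], [0, 0, 0], 0]
    - [[0, -1, 0], [0, 0, 0], 0]
    - [[0, -1, 0], [0, 0, 0], 0]
    - [[0, 0, 0], [0, 0, 0], 0]

```text
time: 18.88
tool_pos: [0.5654, -0.2128, 0.1811]
tool_rot: [0.502, 0.501, -0.5, -0.497]
wrist_force: [0.8, -0.8, 2.0]
width: 0.003
```

```bash
python3 - <<'E'
from h import *
a=snap('top','t3')['image'];b=snap('side','s3')['image']
z=lambda i,x,y,k,W,H:cv2.resize(i[y:y+H,x:x+W],None,fx=k,fy=k,interpolation=2)
cv2.imwrite('pics/v3.png',cv2.cvtColor(np.hstack([z(a,350,220,4,100,130),z(b,350,140,4,100,130)]),4))
E
```

```text
(no output)
```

View pics/v3.png

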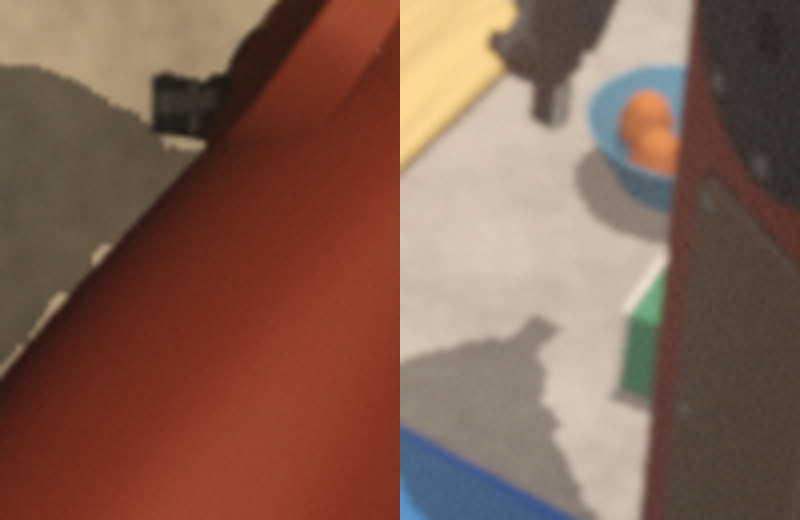

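The arm hides most of the tin, but its near corner is at side pixel (407,217.5) and the underside edge runs to (417,203.8).

```bash
python3 - <<'E'
from h import *
for p in [(407,217.5),(417,203.8)]: print(w('side',*p,.07))
# earlier lines from s2: same edge before
for p in [(370+65/4,180+110/4),(370+165/4,180+42/4)]: print('before',w('side',*p,.07))
E
```

```text
[ 0.4824 -0.2037  0.07  ]
[ 0.4929 -0.2688  0.07  ]
before [ 0.5478 -0.2027  0.07  ]
before [ 0.5367 -0.3083  0.07  ]
```

Only about 15° of turn, and its centre has already moved about 160 mm, close to the 180 mm limit. I'll finish the swivel from the lid side, pushing +x at the -y end, which brings it back towards its start.

Request:
servo_tool:
  rows:
    - [[-0.44, 0, 0.95], [0, 0, 0], 0]
    - [[-0.44, 0, 0.95], [0, 0, 0], 0]
    - [[-0.44, 0, 0.95], [0, 0, 0], 0]
    - [[-0.44, 0, 0.95], [0, 0, 0], 0]
    - [[-0.44, 0, 0.95], [0, 0, 0], 0]
    - [[-0.44, 0, 0.95], [0, 0, 0], 0]
    - [[-0.44, 0, 0.95], [0, 0, 0], 0]
    - [[-0.44, 0, 0.95], [0, 0, 0], 0]
    - [[-0.44, 0, 0.95], [0, 0, 0], 0]
    - [[-0.44, 0, 0.95], [0, 0, 0], 0]
    - [[-0.44, 0, 0.95], [0, 0, 0], 0]
    - [[-0.44, 0, 0.95], [0, 0, 0], 0]
    - [[0, 0, 0], [0, 0, 0], 0]
    - [[0, 0, 0], [0, 0, 0], 0]

```text
time: 20.15
tool_pos: [0.3347, -0.3181, 0.1746]
tool_rot: [-0.5, -0.5, 0.5, 0.5]
wrist_force: [0.5, 0.7, -0.8]
width: -0.004
```

Request:
servo_tool:
  rows:
    - [[0, 1, 0], [0, 0, 0], 0]
    - [[0, 1, 0], [0, 0, 0], 0]
    - [[0, 1, 0], [0, 0, 0], 0]
    - [[0, 1, 0], [0, 0, 0], 0]
    - [[0, 1, 0], [0, 0, 0], 0]
    - [[0, 1, 0], [0, 0, 0], 0]
    - [[0, 1, 0], [0, 0, 0], 0]
    - [[0, 0, 0], [0, 0, 0], 0]

```text
time: 20.82
tool_pos: [0.3344, -0.3149, 0.0309]
tool_rot: [-0.497, -0.501, 0.5, 0.501]
wrist_force: [-0.8, 0.8, -0.4]
width: -0.002
```

Request:
servo_tool:
  rows:
    - [[0, 0, -0.5], [0, 0, 0], 0]
    - [[0, 0, -0.5], [0, 0, 0], 0]
    - [[0, 0, -0.5], [0, 0, 0], 0]
    - [[0, 0, -0.5], [0, 0, 0], 0]
    - [[0, 0, -0.5], [0, 0, 0], 0]
    - [[0, 0, -0.5], [0, 0, 0], 0]
    - [[0, 0, -0.5], [0, 0, 0], 0]
    - [[0, 0, -0.5], [0, 0, 0], 0]
    - [[0, 0, -0.5], [0, 0, 0], 0]
    - [[0, 0, -0.5], [0, 0, 0], 0]
    - [[0, 0, 0], [0, 0, 0], 0]

```text
time: 21.73
tool_pos: [0.4371, -0.3175, 0.035]
tool_rot: [0.499, 0.501, -0.5, -0.499]
wrist_force: [-0.7, -0.7, 0.6]
width: 0.003
```

Request:
servo_tool:
  rows:
    - [[0, 0, 1], [0, 0, 0], 0]
    - [[0, -1, 1], [0, 0, 0], 0]
    - [[0, -1, 0], [0, 0, 0], 0]
    - [[0, -1, 0], [0, 0, 0], 0]
    - [[0, -1, 0], [0, 0, 0], 0]
    - [[0, -1, 0], [0, 0, 0], 0]
    - [[0, -1, 0], [0, 0, 0], 0]
    - [[0, -1, 0], [0, 0, 0], 0]
    - [[1, 0, -0.3], [0, 0, 0], 0]
    - [[1, 0, -0.3], [0, 0, 0], 0]
    - [[1, 0, -0.3], [0, 0, 0], 0]
    - [[1, 0, -0.3], [0, 0, 0], 0]
    - [[1, 0, -0.3], [0, 0, 0], 0]
    - [[1, 0, -0.3], [0, 0, 0], 0]
    - [[1, 0, -0.3], [0, 0, 0], 0]
    - [[1, 0, -0.3], [0, 0, 0], 0]
    - [[1, 0, -0.3], [0, 0, 0], 0]
    - [[1, 0, -0.3], [0, 0, 0], 0]

```text
time: 23.23
tool_pos: [0.4549, -0.1161, 0.1746]
tool_rot: [0.499, 0.501, -0.5, -0.5]
wrist_force: [0.4, -0.0, 0.9]
width: -0.0
```

Request:
servo_tool:
  rows:
    - [[1, 0, -0.3], [0, 0, 0], 0]
    - [[1, 0, -0.3], [0, 0, 0], 0]
    - [[1, 0, -0.3], [0, 0, 0], 0]
    - [[1, 0, -0.3], [0, 0, 0], 0]
    - [[1, 0, -0.3], [0, 0, 0], 0]
    - [[1, 0, -0.3], [0, 0, 0], 0]
    - [[1, 0, -0.3], [0, 0, 0], 0]
    - [[1, 0, -0.3], [0, 0, 0], 0]
    - [[1, 0, -0.3], [0, 0, 0], 0]
    - [[1, 0, -0.3], [0, 0, 0], 0]
    - [[1, 0, 0], [0, 0, 0], 0]
    - [[1, 0, 0], [0, 0, 0], 0]
    - [[0, 0, 0], [0, 0, 0], 0]

```text
time: 24.32
tool_pos: [0.5135, 0.1257, 0.1744]
tool_rot: [0.498, 0.501, -0.501, -0.5]
wrist_force: [0.6, 0.1, -0.1]
width: 0.001
```

```bash
python3 - <<'E'
from h import *
a=snap('top','t4')['image'];b=snap('side','s4')['image']
z=lambda i,x,y,k,W,H:cv2.resize(i[y:y+H,x:x+W],None,fx=k,fy=k,interpolation=2)
cv2.imwrite('pics/v4.png',cv2.cvtColor(np.hstack([z(a,370,230,4,100,130),z(b,370,140,4,100,130)]),4))
E
```

```text
(no output)
```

View pics/v4.png

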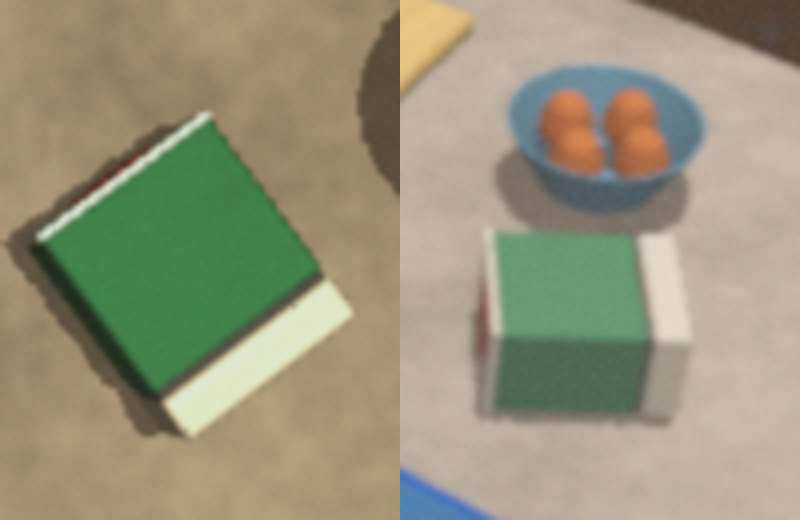

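The red stamp shows on the right tin's underside (red at top crop (110,175) and at the left edge of the side crop), so the right tin is tin_a. Its top corners are at (422.5,258),(379.5,289.5),(417.5,339.2),(458,308.2).

```bash
cat >> h.py <<'E'
def rect(p):
    q=np.array([w('top',*a,.07) for a in p])[:,:2]
    c=q.mean(0);n=(q[0]+q[1]-q[2]-q[3]);n/=np.linalg.norm(n);t=np.array([-n[1],n[0]])
    return c,n,t
def T(y): y=np.deg2rad(y);return np.array([[np.sin(y),0,np.cos(y)],[-np.cos(y),0,np.sin(y)],[0,-1,0]])
def go(p,y):
    s=robot.read_state();M=R.from_quat(s['tool_rot']).as_matrix();t=T(y)
    print('rot/4deg',(np.rad2deg(R.from_matrix(M.T@t).as_rotvec())/4).round(2),'shift/20mm after rot',(t.T@(np.array(p)-s['tool_pos'])/.02).round(2))
E
python3 - <<'E'
from h import *
c,n,t=rect([(422.5,258),(379.5,289.5),(417.5,339.2),(458,308.2)])
print(c,n,np.rad2deg(np.arctan2(n[1],n[0])))
m=np.array([.5235,.0007]);d=m-c;print('a',d@n,'b',d@t)
y=np.rad2deg(np.arctan2(t[1],t[0]));p=c-t*(.055+.011+.015);print(p,y)
for k in(-.057,.057):
  for j in (-.011,.011): q=p+k*n+j*t;print('fing-bowl dist',np.linalg.norm(q-[.5808,-.4276]))
go([*p,.175],y)
E
```

```text
[ 0.4819   -0.245425] [0.79856173 0.60191292] 37.00702330229163
a 0.18136598436892945 b 0.1715064294389258
[ 0.53065495 -0.3101085 ] 127.00702330229161
fing-bowl dist 0.11603270198429473
fing-bowl dist 0.13754963998628136
fing-bowl dist 0.14303025671932335
fing-bowl dist 0.16097816581069313
rot/4deg [-0.02 13.31 -0.  ] shift/20mm after rot [-12.37  -0.03 -17.81]
```

Request:
servo_tool:
  rows:
    - [[0, 0, 0], [0, 0.95, 0], 1]
    - [[0, 0, 0], [0, 0.95, 0], 1]
    - [[0, 0, 0], [0, 0.95, 0], 1]
    - [[0, 0, 0], [0, 0.95, 0], 1]
    - [[0, 0, 0], [0, 0.95, 0], 1]
    - [[0, 0, 0], [0, 0.95, 0], 1]
    - [[0, 0, 0], [0, 0.95, 0], 1]
    - [[0, 0, 0], [0, 0.95, 0], 1]
    - [[0, 0, 0], [0, 0.95, 0], 1]
    - [[0, 0, 0], [0, 0.95, 0], 1]
    - [[0, 0, 0], [0, 0.95, 0], 1]
    - [[0, 0, 0], [0, 0.95, 0], 1]
    - [[0, 0, 0], [0, 0.95, 0], 1]
    - [[0, 0, 0], [0, 0.95, 0], 1]

```text
time: 25.58
tool_pos: [0.5142, 0.1216, 0.1747]
tool_rot: [-0.671, -0.222, 0.223, 0.671]
wrist_force: [-0.0, -0.1, 0.1]
width: 0.999
```

Request:
servo_tool:
  rows:
    - [[-0.69, 0, -0.99], [0, 0, 0], 1]
    - [[-0.69, 0, -0.99], [0, 0, 0], 1]
    - [[-0.69, 0, -0.99], [0, 0, 0], 1]
    - [[-0.69, 0, -0.99], [0, 0, 0], 1]
    - [[-0.69, 0, -0.99], [0, 0, 0], 1]
    - [[-0.69, 0, -0.99], [0, 0, 0], 1]
    - [[-0.69, 0, -0.99], [0, 0, 0], 1]
    - [[-0.69, 0, -0.99], [0, 0, 0], 1]
    - [[-0.69, 0, -0.99], [0, 0, 0], 1]
    - [[-0.69, 0, -0.99], [0, 0, 0], 1]
    - [[-0.69, 0, -0.99], [0, 0, 0], 1]
    - [[-0.69, 0, -0.99], [0, 0, 0], 1]
    - [[-0.69, 0, -0.99], [0, 0, 0], 1]
    - [[-0.69, 0, -0.99], [0, 0, 0], 1]
    - [[-0.69, 0, -0.99], [0, 0, 0], 1]
    - [[-0.69, 0, -0.99], [0, 0, 0], 1]
    - [[-0.69, 0, -0.99], [0, 0, 0], 1]
    - [[-0.69, 0, -0.99], [0, 0, 0], 1]
    - [[0, 0, 0], [0, 0, 0], 1]
    - [[0, 0, 0], [0, 0, 0], 1]

```text
time: 27.25
tool_pos: [0.5288, -0.3131, 0.1744]
tool_rot: [-0.671, -0.223, 0.223, 0.671]
wrist_force: [-0.4, -0.3, -0.7]
width: 0.994
```

```bash
python3 - <<'E'
from h import *
go([.5307,-.3101,.022],127); print(robot.read_state()['q'].round(2))
E
```

```text
rot/4deg [-0.02 -0.06 -0.  ] shift/20mm after rot [0.17 7.62 0.06]
[-0.75  0.15  0.04  1.47  0.    0.18]
```

Request:
servo_tool:
  rows:
    - [[0.17, 0.95, 0], [0, 0, 0], 1]
    - [[0, 0.95, 0], [0, 0, 0], 1]
    - [[0, 0.95, 0], [0, 0, 0], 1]
    - [[0, 0.95, 0], [0, 0, 0], 1]
    - [[0, 0.95, 0], [0, 0, 0], 1]
    - [[0, 0.95, 0], [0, 0, 0], 1]
    - [[0, 0.95, 0], [0, 0, 0], 1]
    - [[0, 0.95, 0], [0, 0, 0], 1]
    - [[0, 0, 0], [0, 0, 0], 1]
    - [[0, 0, 0], [0, 0, 0], 1]

```text
time: 28.08
tool_pos: [0.5316, -0.3084, 0.0224]
tool_rot: [-0.67, -0.224, 0.225, 0.671]
wrist_force: [0.8, -0.8, 0.4]
width: 1.001
```

Request:
servo_tool:
  rows:
    - [[0, 0, 0.3], [0, 0, 0], 1]
    - [[0, 0, 0.3], [0, 0, 0], 1]
    - [[0, 0, 0.3], [0, 0, 0], 1]
    - [[0, 0, 0.5], [0, 0, 0], 1]
    - [[0, 0, 0.5], [0, 0, 0], 1]
    - [[0, 0, 0.5], [0, 0, 0], 1]
    - [[0, 0, 0.5], [0, 0, 0], 1]
    - [[0, 0, 0.6], [0, 0, 0], 1]
    - [[0, 0, 0.6], [0, 0, 0], 1]
    - [[0, 0, 0.6], [0, 0, 0], 1]
    - [[0, 0, 0.6], [0, 0, 0], 1]
    - [[0, 0, 0.6], [0, 0, 0], 1]
    - [[0, 0, 0.6], [0, 0, 0], 1]
    - [[0, 0, 0.6], [0, 0, 0], 1]
    - [[0, 0, 0.5], [0, 0, 0], 1]
    - [[0, 0, 0.5], [0, 0, 0], 1]
    - [[0, 0, 0.5], [0, 0, 0], 1]
    - [[0, 0, 0.3], [0, 0, 0], 1]
    - [[0, 0, 0.25], [0, 0, 0], 1]
    - [[0, 0, 0], [0, 0, 0], 1]

```text
time: 29.75
tool_pos: [0.4227, -0.1631, 0.0238]
tool_rot: [0.671, 0.224, -0.224, -0.67]
wrist_force: [0.2, -1.1, 0.4]
width: 1.003
```

Request:
servo_tool:
  rows:
    - [[0, 0, -1], [0, 0, 0], 1]
    - [[0, -1, -1], [0, 0, 0], 1]
    - [[0, -1, 0], [0, 0, 0], 1]
    - [[0, -1, 0], [0, 0, 0], 1]
    - [[0, -1, 0], [0, 0, 0], 1]
    - [[0, -1, 0], [0, 0, 0], 1]
    - [[0, -1, 0], [0, 0, 0], 1]
    - [[0, -1, 0], [0, 0, 0], 1]
    - [[0, 0, 0], [0, 0, 0], 1]

```text
time: 30.5
tool_pos: [0.4476, -0.1961, 0.1665]
tool_rot: [0.672, 0.225, -0.223, -0.67]
wrist_force: [-0.7, -0.2, 1.1]
width: 0.997
```

```bash
python3 - <<'E'
from h import *
a=snap('top','t5')['image'];b=snap('side','s5')['image']
cv2.imwrite('pics/v5.png',cv2.cvtColor(np.hstack([cv2.resize(a[180:400,240:460],(400,400)),cv2.resize(b[160:360,280:480],(400,400))]),4))
E
```

```text
(no output)
```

View pics/v5.png

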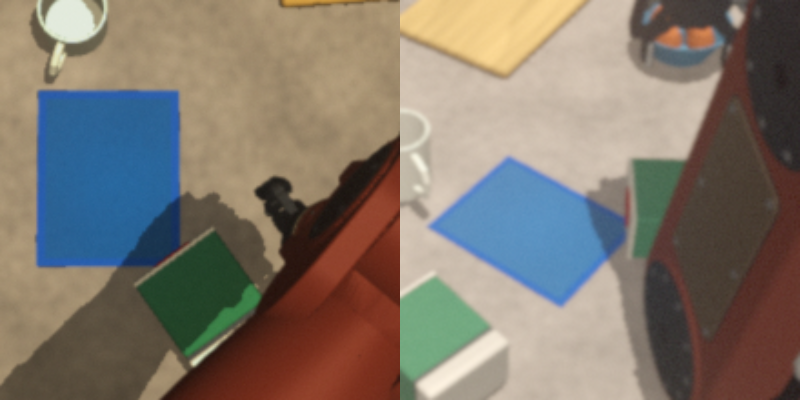

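Everything else is still undisturbed. The stamped tin's underside edge now runs (357.2,307.1) to (314.8,336.8) in the top view, with its corner on the mat edge. Next is the lid push along its own axis.

```bash
python3 - <<'E'
from h import *
a=w('top',357.2,307.1,.07)[:2];b=w('top',314.8,336.8,.07)[:2]
t=(b-a)/np.linalg.norm(b-a);n=np.array([t[1],-t[0]]);c=(a+b)/2-.065*n
y=np.rad2deg(np.arctan2(n[1],n[0]));print(c,y,np.linalg.norm(b-a));d=np.array([.5235,.0007])-c;print('a',d@n,'b',d@t)
for s in(.04,.045,.05):
    p=c-n*(.065+.011+.015)-t*s;print(s,p,np.hypot(*p))
p=c-n*(.091)-t*.045
go([*p,.165],y+180)
E
```

```text
[ 0.37798413 -0.11366503] 35.95533346558937 0.10525340849587723
a 0.18494138888618025 b 0.007135350871125629
0.04 [ 0.32780808 -0.19947508] 0.38372965158807304
0.045 [ 0.33074385 -0.20352246] 0.3883463478399657
0.05 [ 0.33367962 -0.20756983] 0.39297242429129214
rot/4deg [ -0.   -22.26  -0.  ] shift/20mm after rot [ 3.07 -0.1   4.93]
```

Request:
servo_tool:
  rows:
    - [[0, 0, 0], [0, -0.97, 0], 1]
    - [[0, 0, 0], [0, -0.97, 0], 1]
    - [[0, 0, 0], [0, -0.97, 0], 1]
    - [[0, 0, 0], [0, -0.97, 0], 1]
    - [[0, 0, 0], [0, -0.97, 0], 1]
    - [[0, 0, 0], [0, -0.97, 0], 1]
    - [[0, 0, 0], [0, -0.97, 0], 1]
    - [[0, 0, 0], [0, -0.97, 0], 1]
    - [[0, 0, 0], [0, -0.97, 0], 1]
    - [[0, 0, 0], [0, -0.97, 0], 1]
    - [[0, 0, 0], [0, -0.97, 0], 1]
    - [[0, 0, 0], [0, -0.97, 0], 1]
    - [[0, 0, 0], [0, -0.97, 0], 1]
    - [[0, 0, 0], [0, -0.97, 0], 1]
    - [[0, 0, 0], [0, -0.97, 0], 1]
    - [[0, 0, 0], [0, -0.97, 0], 1]
    - [[0, 0, 0], [0, -0.97, 0], 1]
    - [[0, 0, 0], [0, -0.97, 0], 1]
    - [[0, 0, 0], [0, -0.97, 0], 1]
    - [[0, 0, 0], [0, -0.97, 0], 1]

```text
time: 32.27
tool_pos: [0.4458, -0.1946, 0.1611]
tool_rot: [0.38, 0.596, -0.595, -0.383]
wrist_force: [-0.8, -0.2, 0.0]
width: 1.001
```

Request:
servo_tool:
  rows:
    - [[0, 0, 0], [0, -0.97, 0], 1]
    - [[0, 0, 0], [0, -0.97, 0], 1]
    - [[0, 0, 0], [0, -0.97, 0], 1]
    - [[0.61, 0, 0.99], [0, 0, 0], 1]
    - [[0.61, 0, 0.99], [0, 0, 0], 1]
    - [[0.61, 0, 0.99], [0, 0, 0], 1]
    - [[0.61, 0, 0.99], [0, 0, 0], 1]
    - [[0.61, 0, 0.99], [0, 0, 0], 1]
    - [[0, 0, 0], [0, 0, 0], 1]
    - [[0, 0, 0], [0, 0, 0], 1]

```text
time: 33.1
tool_pos: [0.3299, -0.2043, 0.1619]
tool_rot: [0.32, 0.63, -0.63, -0.321]
wrist_force: [0.6, 0.2, 0.3]
width: 0.999
```

```bash
python3 - <<'E'
from h import *
go([.3307,-.2035,.022],216); s=robot.read_state();print(s['q'].round(2),s['tool_pos'])
E
```

```text
rot/4deg [-0.    0.02  0.02] shift/20mm after rot [ 0.01  6.99 -0.06]
[-0.89 -0.58 -0.62  1.54 -0.   -1.52] [ 0.32989164 -0.20430405  0.16188118]
```

Request:
servo_tool:
  rows:
    - [[0, 1, 0], [0, 0, 0], 1]
    - [[0, 1, 0], [0, 0, 0], 1]
    - [[0, 1, 0], [0, 0, 0], 1]
    - [[0, 1, 0], [0, 0, 0], 1]
    - [[0, 1, 0], [0, 0, 0], 1]
    - [[0, 1, 0], [0, 0, 0], 1]
    - [[0, 0.9, 0], [0, 0, 0], 1]
    - [[0, 0, 0], [0, 0, 0], 1]
    - [[0, 0, 0], [0, 0, 0], 1]

```text
time: 33.85
tool_pos: [0.3303, -0.2033, 0.024]
tool_rot: [0.319, 0.631, -0.63, -0.321]
wrist_force: [-0.2, 0.4, 0.4]
width: 0.991
```

Request:
servo_tool:
  rows:
    - [[0, 0, -0.4], [0, 0, 0], 1]
    - [[0, 0, -0.4], [0, 0, 0], 1]
    - [[0, 0, -0.4], [0, 0, 0], 1]
    - [[0, 0, -0.4], [0, 0, 0], 1]
    - [[0, 0, -0.4], [0, 0, 0], 1]
    - [[0, 0, -0.4], [0, 0, 0], 1]
    - [[0, 0, -0.4], [0, 0, 0], 1]
    - [[0, 0, -0.4], [0, 0, 0], 1]
    - [[0, 0, -0.3], [0, 0, 0], 1]
    - [[0, 0, 0], [0, 0, 0], 1]
    - [[0, 0, 1], [0, 0, 0], 1]
    - [[1, 0, 0], [0, 0, 0], 1]
    - [[1, 0, 0], [0, 0, 0], 1]
    - [[0.25, 0, 0], [0, 0, 0], 1]
    - [[0, 0, 0], [0, 0, 0], 1]

```text
time: 35.1
tool_pos: [0.3444, -0.138, 0.025]
tool_rot: [0.32, 0.631, -0.631, -0.32]
wrist_force: [-0.3, -0.9, 0.0]
width: 1.002
```

```bash
python3 - <<'E'
from h import *
a=snap('top','t6')['image'];b=snap('side','s6')['image']
s=robot.read_state();print(s['q'].round(2),s['tool_pos'])
cv2.imwrite('pics/v6.png',cv2.cvtColor(np.hstack([cv2.resize(a[180:400,240:460],(400,400)),cv2.resize(b[160:360,280:480],(400,400))]),4))
E
```

```text
[-0.74 -0.61 -0.89  1.3  -0.   -1.37] [ 0.34520898 -0.13919773  0.02536757]
```

View pics/v6.png

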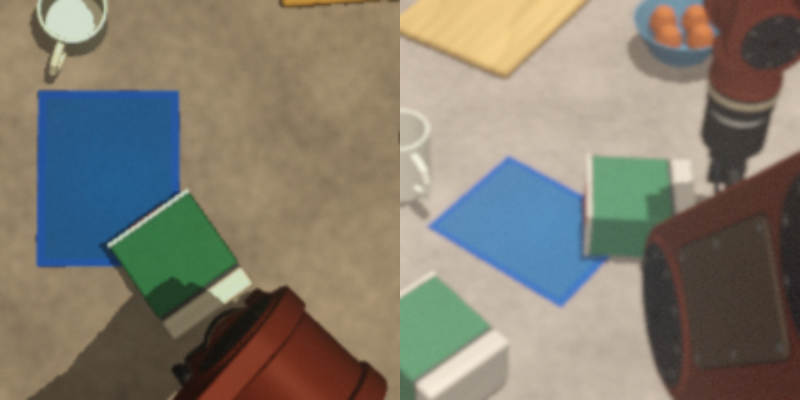

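The tin moved straight. Its underside edge now runs (342.9,284.5) to (299.4,314.8) in the top view.

```bash
python3 - <<'E'
from h import *
a=w('top',342.9,284.5,.07)[:2];b=w('top',299.4,314.8,.07)[:2]
t=(b-a)/np.linalg.norm(b-a);n=np.array([t[1],-t[0]]);c=(a+b)/2-.065*n
y=np.rad2deg(np.arctan2(n[1],n[0]));print(c,y,np.linalg.norm(b-a));d=np.array([.5235,.0007])-c;print('a',d@n,'b',d@t)
s=robot.read_state();r=c-s['tool_pos'][:2];print('tool to tin n,t',r@n,r@t)
go([*(c-n*.096),.025],y+180)
E
```

```text
[ 0.42240101 -0.08248831] 35.98067756861834 0.10825303690890158
a 0.1306849932624412 b 0.00792033207088249
tool to tin n,t 0.0957824555394223 0.0005388446496545699
rot/4deg [ 0.    0.05 -0.02] shift/20mm after rot [0.03 0.02 0.01]
```

Request:
servo_tool:
  rows:
    - [[0, 0, -0.4], [0, 0, 0], 1]
    - [[0, 0, -0.4], [0, 0, 0], 1]
    - [[0, 0, -0.3], [0, 0, 0], 1]
    - [[0, 0, -0.4], [0, 0, 0], 1]
    - [[0, 0, -0.5], [0, 0, 0], 1]
    - [[0, 0, -0.5], [0, 0, 0], 1]
    - [[0, 0, -0.5], [0, 0, 0], 1]
    - [[0, 0, -0.5], [0, 0, 0], 1]
    - [[0, 0, -0.5], [0, 0, 0], 1]
    - [[0, 0, -0.5], [0, 0, 0], 1]
    - [[0, 0, -0.5], [0, 0, 0], 1]
    - [[0, 0, -0.5], [0, 0, 0], 1]
    - [[0, 0, -0.5], [0, 0, 0], 1]
    - [[0, 0, -0.5], [0, 0, 0], 1]
    - [[0, 0, -0.4], [0, 0, 0], 1]
    - [[0, 0, -0.35], [0, 0, 0], 1]
    - [[0, 0, -0.3], [0, 0, 0], 1]
    - [[0, 0, 0], [0, 0, 0], 1]

```text
time: 36.7
tool_pos: [0.4672, -0.0487, 0.0248]
tool_rot: [0.32, 0.631, -0.63, -0.32]
wrist_force: [0.6, -0.1, -0.5]
width: 1.0
```

Request:
servo_tool:
  rows:
    - [[0, 0, 0.6], [0, 0, 0], 1]
    - [[0, 0, 1], [0, 0, 0], 1]
    - [[0, -1, 0.5], [0, 0, 0], 1]
    - [[0, -1, 0], [0, 0, 0], 1]
    - [[0, -1, 0], [0, 0, 0], 1]
    - [[0, -1, 0], [0, 0, 0], 1]
    - [[0, -1, 0], [0, 0, 0], 1]
    - [[0, -1, 0], [0, 0, 0], 1]
    - [[0, -1, 0], [0, 0, 0], 1]
    - [[0, -1, 0], [0, 0, 0], 1]
    - [[-1, 0, 0.5], [0, 0, 0], 1]
    - [[-1, 0, 0.5], [0, 0, 0], 1]
    - [[-1, 0, 0.5], [0, 0, 0], 1]
    - [[-1, 0, 0.5], [0, 0, 0], 1]
    - [[-1, 0, 0.5], [0, 0, 0], 1]
    - [[-1, 0, 0.5], [0, 0, 0], 1]
    - [[-1, 0, 0], [0, 0, 0], 1]
    - [[-1, 0, 0], [0, 0, 0], 1]
    - [[0, 0, 0], [0, 0, 0], 1]
    - [[0, 0, 0], [0, 0, 0], 1]

```text
time: 38.37
tool_pos: [0.4785, -0.239, 0.1843]
tool_rot: [0.32, 0.631, -0.63, -0.321]
wrist_force: [-0.1, 0.6, 0.3]
width: 1.0
```

```bash
python3 - <<'E'
from h import *
a=snap('top','t7')['image'];b=snap('side','s7')['image']
s=robot.read_state();print(s['q'].round(2),s['tool_pos'],s['time'])
cv2.imwrite('pics/v7.png',cv2.cvtColor(np.hstack([cv2.resize(a[180:400,240:460],(400,400)),cv2.resize(b,None,fx=.62,fy=.833)]),4))  if 0 else cv2.imwrite('pics/v7.png',cv2.cvtColor(np.hstack([cv2.resize(a[150:390,130:370],(400,400)),cv2.resize(b[100:420,140:460],(400,400))]),4))
E
```

```text
[-0.71 -0.1  -0.19  1.48  0.   -1.34] [ 0.47820404 -0.23814949  0.18476663] 38.4667
```

View pics/v7.png

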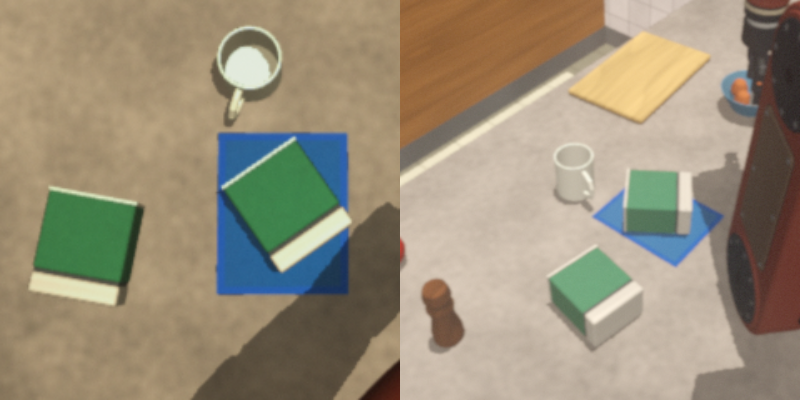

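```bash
python3 - <<'E'
from h import *
f=lambda L:[(130+u*.6,150+v*.6) for u,v in L]
c,n,t=rect(f([(295,138),(222,188),(282,271),(350,218)]));print(c,np.rad2deg(np.arctan2(n[1],n[0])))
c2,_,_=rect(f([(136,203),(50,188),(30,290),(116,305)]))
q=np.array([w('top',*a,0) for a in f([(218,133),(348,133),(348,294),(218,294)])])[:,:2];m=q.mean(0)
print(c2,m,'off',c-m,'other dist',np.hypot(*(c2-m)))
E
```

```text
[ 0.53035 -0.0043 ] 36.60921016515246
[0.472075 0.24385 ] [0.5232 0.0011] off [ 0.00715 -0.0054 ] other dist 0.24807524690101593
```

The stamped tin's centre is (+7, -5) mm from the mat centre. The other tin is 248 mm away. The arm is clear and at rest, so I'm handing in.

```bash
python3 -c "
from station import robot
s=robot.read_state();print(s['wrist_force'],s['time']);print(robot.close_job())"
```

```text
[ 0.19867461  0.72383477 -0.66073808] 38.4667
the job is handed in; nothing more can be done
None
```

I tipped both tins onto their labelled fronts, found the red stamp under the right-hand one and pushed that tin onto the mat. The job was handed in at about 38.5 s, and no verdict is reported.

**Last checks:**
- **Stamped tin:** it lies on its front with its centre about 7 mm (x) and 5 mm (y) from the mat's centre. It sits turned about 37°, so by calculation it fits on the mat with only a few millimetres to spare at the sides (y).
- **Other tin:** it lies where it came down, about 248 mm from the mat's centre.
- **Bystanders:** the mug and pepper mill look upright and unmoved. The bowl is partly hidden by the arm in the last picture and was undisturbed in the one before. I judged these by eye and did not re-measure them.
- **Arm:** it is clear of everything, and the wrist force reads about zero.

**What did not go as planned:**
- **Undersides hidden:** after tipping, neither underside was visible to the cameras, so I had to swivel the right tin to see the stamp. The first swivel push turned it only about 15° and left its centre about 160 mm from its start. The limit is 180 mm for the unstamped tin, and I did not yet know which tin this was. I finished the swivel from the lid side.
- **Wrist limit:** on the way to the left tin the last joint reached its range limit. I turned the tool half round and carried on.

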